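Lock the twist-on lid onto the ice bucket

TASK

Close the ice bucket with its lid: pick the lid up by its grip, set it on the bucket's mouth so that its two lugs drop into the slots, push it down against the sprung seal, turn it clockwise (seen from above) to the stop, and let it spring up into its catch and stay locked, level and let go. Do not force it: feel lightly for the slots and for the stop, and leave the other things on the cart where they are.

Things in the scene. Friction and masses are not known exactly. Their poses are not given: they have to be found in the camera images.
- lid_center (a point): Loose lid, 0.25 kg, 69 mm high, standing on its plug on the marble: aluminium disc 108 mm across, 6 mm thick, a brass grip bar on top, a round steel plug below. Same after half a turn. Point on its axis, half-way up: 34.5 mm above the plug's foot, 8.5 mm above the disc's underside, 2.5 mm above the disc's top. z up, x along the grip bar.
- lid_grip (a point): The lid's upright brass grip bar: 60 mm long (along x), 14 mm wide (y), 37 mm high above the disc. Point on the lid's axis, 24 mm above the disc's top, 30 mm above its underside, 13 mm below the bar's top: a good place to grip across y.
- lid_lugs (a point): Middle of the two lugs on the lid's plug. The plug is 60 mm across and 26 mm deep below the disc, its foot tapered over the last 5 mm. The lugs stick out at +x and -x, in line with the grip bar's ends: 12 mm wide, 6 mm high, reaching 41 mm from the axis. Point on the axis, 12 mm above the foot, 14 mm below the disc's underside.
- bucket: Round aluminium ice bucket, 120 mm across, 120 mm high, fixed standing on the marble, with brass handles at its +y and -y (reaching 80 mm from the axis). Origin: centre of its underside; z up. The slots of its mouth lie nearly at its +x and -x. The lid must never press on or turn against it with more than 60 N, its contact points added up.
- mouth (a point): Centre of the mouth, level with the rim. In it a steel ring: bore 63 mm, two opposite slots 19 mm wide, cut outward to 46 mm from the axis. The ring was fitted by hand: its slots are up to 0.42 rad either way from the bucket's x (not told by this pose: look or feel). Lugs standing on the ring hold the disc 17 mm above the rim; over the slots the lid drops 5 mm.
- seal (a joint): Travel of the round rubber seal plate on a spring inside the mouth, in m, growing downward: 0 with the lid just dropped into the slots (disc 12 mm above the rim), 0.012 with the disc on the rim. It pushes the lid up with about 6 N at 0 and 10 N at 0.012, more than the lid's weight.
- track (a point): On the bucket's axis at the ring's underside, 8 mm below the rim. The lugs pass under it only while the disc is within 3 mm of the rim; they turn clockwise seen from above, to a stop 1.05 rad from the slots, not the other way. In the last 0.1 rad the underside is 3 mm higher (the catch): let go there, the lid springs up, disc 6 mm above the rim, and is locked.
- bottle_center (a point): Bystander: stoppered green glass bottle, 74 mm across, 301 mm high, standing; this point is 150 mm above its foot.
- corkscrew_center (a point): Bystander: chrome lever corkscrew standing upright, 58 mm across the foot, 94 mm across its levers (along its y), 148 mm high; this point is 70 mm above its foot.
- coasters_center (a point): Bystander: stack of four ceramic coasters, 94 mm across, 32 mm high; this point is at its middle.
- opener_center (a point): Bystander: flat steel bottle opener lying along its x, 136 mm long (from -65 to +71 mm), 36 mm wide at its +x end, 6 mm thick; this point is half-way up.
Not all that is in view belongs to the job. Leave any blue or orange look-alike of the part that bears lid_center alone.

How it is judged (in metres and radians):
On the way:
1. the lid's lugs have dropped into the slots of the mouth (z of lid_center in the frame of bucket below 0.143 m and horizontal distance between lid_center and bucket below 0.004 m and angle between lid_center's own z axis and vertical below 0.08 rad), for 0.1 s.
At the end, for the whole second after the job is handed in: The lid sits in the catch at the stop: its disc 4.5 to 7.5 mm above the rim, centred on the bucket within 4 mm, tilted less than 0.03 rad, its grip bar turned more than 0.5 rad from the bucket's x, at rest and let go (z of lid_center in the frame of bucket between 0.133 and 0.136 m and horizontal distance between lid_center and bucket below 0.004 m and angle between lid_center's own z axis and vertical below 0.03 rad and angle between the x axis of lid_center and the x axis of bucket, either way round above 0.5 rad and linear speed of lid below 0.01 m/s and contact force between the fingers and lid below 0.1 N); the robot touches nothing.
It fails at once if the lid is forced: more than 60 N between lid and bucket (contact force between lid and bucket above 60 N).
It fails at once if a bystander is moved by more than 20 mm or knocked over (distance of any of bottle_center, corkscrew_center, coasters_center, opener_center from where it was at the start of the episode above 0.02 m).
It also fails if it takes over 72 s, if anything falls off the work surface, if the arm or the gripper's body presses on something with over 40 N, if the wrist force passes 120 N, or if a joint passes its speed limit or range.

ROBOT

A 6-joint arm with a two-finger parallel gripper is mounted at the origin on the work surface. World frame = base frame: x ahead of the robot, y to its left, z up, the work surface at z = 0. Lengths are in m, angles in degrees, forces in N, time in s.
With the tool pointing down it reaches from about 0.35 to 0.925 m from the base axis. Payload 6.4 kg.
Tool frame: the origin (TCP) lies at the very end of the fingers, on their centre line; the grasp point (between the pads) lies 19 mm behind it; z points along the fingers, y is the line along which they close (so a half turn about z gives the same grasp; the last joint's range is limited). The gripper opens to 85 mm and grips with 20 to 120 N. Pads are 22 mm wide; open, the fingers measure 114 mm over their backs; the gripper's body (76 mm by 85 mm) begins 54 mm behind the grasp point. The pads swing forward as they close: fully open they stand 13 mm farther back than shut.
Start: joints at [-82.053, 14.043, 89.255, -0, 76.702, -9.975], TCP at [0.2, -0.618, 0.231] pointing down, gripper open.
Joint ranges: [-179.41, 179.41], [-58.25, 129.5], [7.25, 145.43], [-54.29, 234.29], [11.92, 165.04], [-157.13, 157.13]. Speed limits (degrees/s): [147.25, 147.25, 180, 180, 180, 180].

INTERFACE

Orientations are given as [roll, pitch, yaw] about the fixed x, y, z axes, in that order (R = Rz(yaw) Ry(pitch) Rx(roll)).
In Python, from rig import status, optics, ticket gives the robot as it stands.
- The arm moves only by the shell command python3 -m creep 'ROWS'. ROWS is JSON, a list of rows, each a list of 7 numbers: the finger opening in m, from 0 to 0.0854, then the shift along the tool's x, y, z in m, then the turn, a rotation vector about the tool's x, y, z in degrees. A call has 1 to 8 rows; each row shifts and turns the commanded pose from where the row before left it, along the tool's axes as they then stand; what a row does not reach is not made up. A row lasts 1/10 s, in which the tool goes at most 50 mm and 8.59 degrees, less where a joint would pass 70% of its speed; a pose out of reach is approached as far as the arm can. A call is refused whole if a number of a shift passes 0.05 or a number of a turn 8.59, either way. A call with a gripper value outside its range is refused whole. The fingers move at their own pace and stop on an object; the grip force is fixed at half the most. Time passes only in rows, so rows that do not move let the fingers close. It gives the time, the measured TCP pose, the force, the opening and the grip force at its end, in the units of the state.
- status.get_state(): the state, without advancing time (a new reading comes with each control period).
- optics.snapshot(name): name is "scene" or "top"; returns a dict with "image" (400x640x3 uint8, red, green, blue), "camera_matrix" (3x3 intrinsics, pixels), "R" (3x3) and "t" (3): a world point X has camera coordinates R X + t. Camera axes: x right, y down, z forward; pixel columns grow to the right and rows downward; lengths in m; the calibration is good to about 2 mm. A picture is of the moment at which its call begins. There is no depth.
- ticket.hand_in(): hands the job in; it is judged then, once.
Trained networks look in the newest picture that a camera, given by its name, has taken for a name from the list of things; names that differ only in an ending like _2 or _b are one class to them, and where a whole thing is asked for, a point or a joint stands for the part that bears it (a point fixed in the world has none). Each returns a list of dicts, best first, with "p" (0 to 1); they miss things now and then, are a little off and sometimes report something else, mostly with a low value. They report only what shows in the picture. A call takes as long as a camera call. They do not tell look-alikes from the thing itself.
- optics.trace(camera, query): "mask" (400x640 bool, what is visible of it) and "bbox" ([left, top, right, bottom] in pixels, round what is visible of it).
The state is a dict: "t": time; "joint_positions": joint angles; "dq": joint speeds; "tau": joint torques, N m; "tool_pos": TCP position; "tcp_rot": TCP orientation; "wrist_force": force on the tool from outside, world axes, zero at the start; "torque": the same for the moment, N m; "finger_gap": finger opening in m; "grasp_force": force on a finger pad.
Only numpy, scipy, OpenCV 4.12 (cv2) and the standard library are available. Lean on these libraries where they do the work, as an engineer would, in place of code of your own. Each camera call takes 0.05 s, during which the arm holds its last target. There are 200 camera calls.

## Working session

There is one attempt and no reset: what is moved stays moved. The work goes in short steps, Python scripts to look and compute and a shell command to move; the robot and the scene stay as the last step left them, time stands still between calls to the robot, and variables do not carry over. Pictures are saved under pics/ and viewed, at most 10 in all, crops included, and the job is handed in when it is done.

```bash
mkdir -p pics
cat > h.py <<'E'
import numpy as np,cv2
from rig import status,optics,ticket
def ray(s,u,v,z):
    K,R,t=map(np.array,(s["camera_matrix"],s["R"],s["t"]))
    d=R.T@np.linalg.solve(K,[u,v,1.]);c=-R.T@t
    return c+d*(z-c[2])/d[2]
def proj(s,X):
    p=np.array(s["R"])@X+np.array(s["t"]);p=np.array(s["camera_matrix"])@p;return p[:2]/p[2]
def save(n,im):cv2.imwrite(n,np.ascontiguousarray(im[...,::-1]))
E
python3 - <<'E'
from h import *
a=optics.snapshot("scene");b=optics.snapshot("top")
save("pics/a.png",a["image"]);save("pics/b.png",b["image"])
for c in("scene","top"):
  for q in("lid_center","bucket","bottle_center","corkscrew_center","coasters_center","opener_center"):
    print(c,q,[(round(float(d["p"]),2),[int(x) for x in d["bbox"]]) for d in optics.trace(c,q)])
for s in(a,b):print(-np.array(s["R"]).T@np.array(s["t"]),np.array(s["camera_matrix"])[0,0])
print(status.get_state())
E
```

```text
scene lid_center [(0.88, [353, 200, 395, 239]), (0.85, [428, 202, 472, 235]), (0.75, [362, 162, 403, 190]), (0.75, [396, 267, 447, 309])]
scene bucket [(0.72, [255, 175, 328, 242]), (0.41, [352, 200, 397, 237])]
scene bottle_center [(0.71, [142, 144, 195, 242]), (0.44, [356, 205, 396, 240])]
scene corkscrew_center [(0.96, [162, 154, 195, 200])]
scene coasters_center []
scene opener_center [(0.95, [459, 257, 482, 310])]
top lid_center [(0.88, [197, 194, 233, 227]), (0.84, [258, 182, 292, 212]), (0.7, [217, 127, 253, 162]), (0.68, [255, 230, 288, 266])]
top bucket [(0.7, [311, 162, 366, 205])]
top bottle_center [(0.88, [410, 141, 450, 178])]
top corkscrew_center [(0.85, [424, 186, 456, 206]), (0.6, [256, 181, 288, 216])]
top coasters_center [(0.64, [269, 125, 298, 160])]
top opener_center [(0.75, [186, 143, 208, 184]), (0.18, [312, 166, 366, 207])]
[1.30575229 0.17711485 1.06754292] 514.9199659973494
[0.39449319 0.00631018 1.5579243 ] 488.30349035940975
{'t': 0.7, 'joint_positions': array([-8.20524317e+01,  1.40416809e+01,  8.92538214e+01,  3.46690234e-04,
        7.67026052e+01, -9.97606108e+00]), 'dq': array([ 0.0320935 ,  0.00155111, -0.03994535, -0.0237978 ,  0.13635802,
        0.04590191]), 'tau': array([ 3.86951979e-05, -4.29407930e+01, -3.26357925e+01, -1.12117327e-04,
        4.32439519e-04, -1.47125610e-05]), 'tool_pos': array([ 0.20003752, -0.61847557,  0.23132168]), 'tcp_rot': array([ 1.79998078e+02, -4.45867632e-06,  1.79235497e+01]), 'wrist_force': array([0.60846082, 0.48641007, 0.79625243]), 'torque': array([-0.02714145,  0.03459029, -0.00988662]), 'grasp_force': 0.0, 'finger_gap': 0.08540816869006775}
```

View pics/a.png

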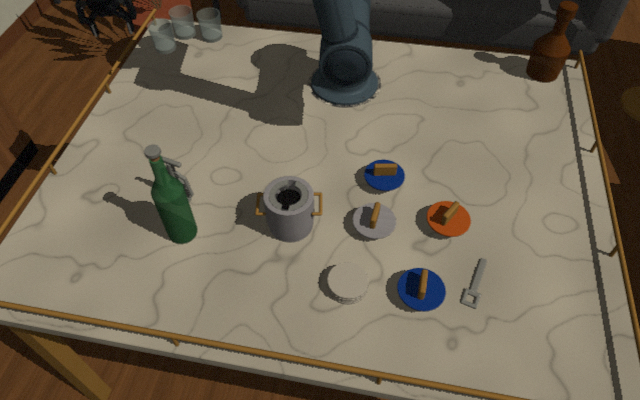

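View pics/b.png

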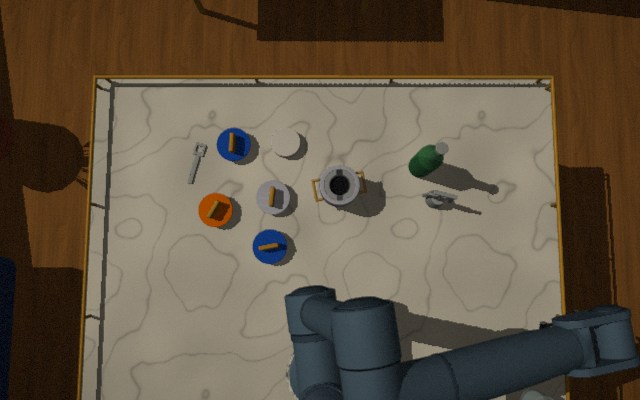

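The silver lid is at scene (374,220) / top (273,197). Its look-alikes are blue at scene (385,175) and (421,289), and orange at (449,218). By the description (aluminium disc) I choose the silver one. The bucket is at scene (290,208) / top (340,185). I'll check with one close crop.

Run:
```python
from h import *
b=optics.snapshot("top");a=optics.snapshot("scene")
ct=cv2.resize(b["image"][155:225,245:375],None,fx=6,fy=6,interpolation=cv2.INTER_CUBIC)[:, :780]
cs=cv2.resize(a["image"][170:245,250:400],None,fx=5.2,fy=5.2,interpolation=cv2.INTER_CUBIC)
save("pics/c.png",ct);save("pics/c2.png",cs)
for d in optics.trace("top","lid_center")[:4]:
    m=d["mask"];x,y=m.nonzero()[1].mean(),m.nonzero()[0].mean();print(x,y,ray(b,x,y,.035))
for s,n in((a,"scene"),(b,"top")):
  im=s["image"].astype(int)
  # brass: r-b large
  roi={"scene":(195,240,350,400),"top":(180,216,256,294)}[n]
  sub=im[roi[0]:roi[1],roi[2]:roi[3]];m=((sub[...,0]-sub[...,2])>45).astype(np.uint8)
  k,l,st,ce=cv2.connectedComponentsWithStats(m);i=1+st[1:,4].argmax()
  yy,xx=(l==i).nonzero();print(n,st[i],cv2.minAreaRect(np.c_[xx+roi[2],yy+roi[0]].astype(np.float32)))
d=optics.trace("top","bucket")[0];m=d["mask"];print(d["bbox"],ray(b,m.nonzero()[1].mean(),m.nonzero()[0].mean(),.1))
```

```text
215.0529411764706 209.2870588235294 [0.5059114  0.33678558 0.035     ]
233.0588888888889 143.78222222222223 [0.71388382 0.28443931 0.035     ]
272.50170648464166 196.72241183162686 [0.54538067 0.15778947 0.035     ]
269.3288100208768 246.10751565762004 [0.3915002  0.16603583 0.035     ]
scene [ 21   7  10  26 135] ((374.6470642089844, 214.4117889404297), (5.820854663848877, 25.70877456665039), 14.03624439239502)
top [13  7  6 19 80] ((271.248291015625, 196.0207061767578), (4.318365573883057, 18.27000617980957), 4.763641834259033)Traceback (most recent call last):
  File "<stdin>", line 15, in <module>
IndexError: list index out of range
```

View pics/c.png

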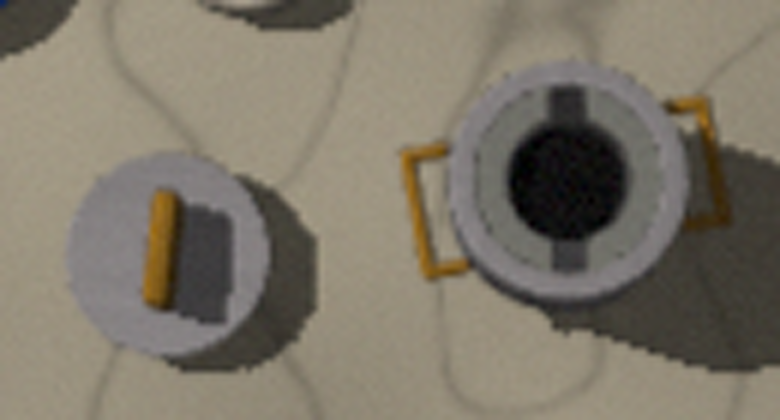

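View pics/c2.png

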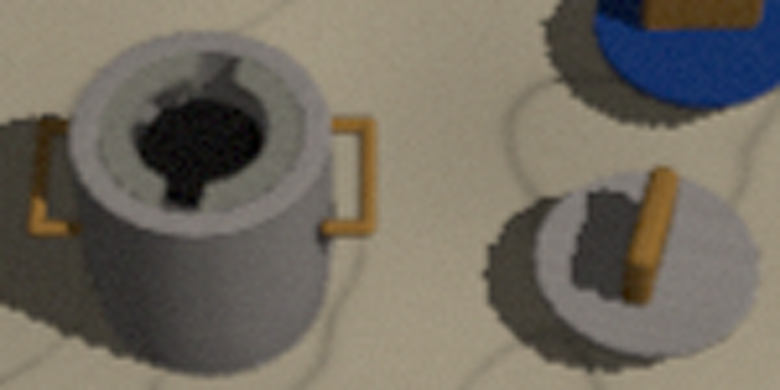

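The crops confirm the choice: a silver disc with a brass bar (top crop (168,254)). The bucket's mouth is at (569,181), with slots nearly vertical in the image at (567,104) and (570,256), and handles at (425,213) and (708,160).

Run:
```python
from h import *
b=optics.snapshot("top");a=optics.snapshot("scene")
T=lambda x,y,z:ray(b,(x+.5)/6-.5+245,(y+.5)/6-.5+155,z)
S=lambda x,y,z:ray(a,(x+.5)/5.2-.5+250,(y+.5)/5.2-.5+170,z)
P=lambda n,v:print(n,np.round(v,4))
P("lid top",T(168,254,.032));P("lid scene",S(647.5,260,.032))
P("bar rect top",ray(b,271.25,196.02,.057))
def yaw(p,q):d=q-p;return np.degrees(np.arctan2(d[1],d[0])),np.linalg.norm(d)
print("bar yaw T",yaw(T(153,305,.069),T(167,190,.069)),"S",yaw(S(668,172,.069),S(640,265,.069)))
P("mouth top",T(569,181,.12));P("slot mid T",(T(567,104,.115)+T(570,256,.115))/2)
print("slot yaw",yaw(T(570,256,.115),T(567,104,.115)))
print("slot yaw inner",yaw(T(570,242,.115),T(567,121,.115)))
P("mouth scene outer",S(200,132,.12))
P("S slots",S(215,75,.12));P("",S(183,200,.12))
print("handles T",yaw(T(708,160,.1),T(425,213,.1)),yaw(T(708,160,.09),T(425,213,.09)))
print("S slotyaw",yaw(S(222,62,.12),S(183,205,.12)))
s=status.get_state();print(s["tool_pos"],s["tcp_rot"])
```

```text
lid top [0.5451 0.1578 0.032 ]
lid scene [0.5432 0.1615 0.032 ]
bar rect top [0.5454 0.1595 0.057 ]
bar yaw T (np.float64(-6.305357321392513), np.float64(0.05938030395889706)) S (np.float64(-6.3553248209966675), np.float64(0.05649159117746645))
mouth top [ 0.5727 -0.0488  0.12  ]
slot mid T [ 0.5739 -0.0487  0.115 ]
slot yaw (np.float64(0.9095620773496218), np.float64(0.07600028875781938))
slot yaw inner (np.float64(1.1971420757106728), np.float64(0.060499179983709135))
mouth scene outer [ 0.5736 -0.0454  0.12  ]
S slots [ 0.5394 -0.0461  0.12  ]
 [ 0.6128 -0.0441  0.12  ]
handles T (np.float64(100.68668851244158), np.float64(0.14447840302863485)) (np.float64(100.68668851244158), np.float64(0.14546939003266812))
S slotyaw (np.float64(0.8208016920332477), np.float64(0.08443983935098634))
[ 0.20000566 -0.61847164  0.23128889] [-1.79999555e+02 -1.22608916e-03  1.79191309e+01]
```

```bash
python3 -m creep '[[0.0854,0,0,0,0,0,8.1],[0.0854,0,0,0,0,0,8.1],[0.0854,0,0,0,0,0,8.0],[0.0854,0.0143,-0.0451,0,0,0,0],[0.0854,0.0143,-0.0451,0,0,0,0],[0.0854,0.0143,-0.0451,0,0,0,0],[0.0854,0.0143,-0.0451,0,0,0,0],[0.0854,0.0143,-0.0451,0,0,0,0]]'
python3 -m creep '[[0.0854,0.0143,-0.0451,0,0,0,0],[0.0854,0.0143,-0.0451,0,0,0,0],[0.0854,0.0143,-0.0451,0,0,0,0],[0.0854,0.0143,-0.0451,0,0,0,0],[0.0854,0.0143,-0.0451,0,0,0,0],[0.0854,0.0143,-0.0451,0,0,0,0],[0.0854,0.0143,-0.0451,0,0,0,0],[0.0854,0.0143,-0.0451,0,0,0,0]]'
```

```text
t: 1.8
tool_pos: [0.2962, -0.4004, 0.2314]
tcp_rot: [180.0, -0.0, -6.3]
wrist_force: [0.6, -0.7, 1.3]
finger_gap: 0.0849
grasp_force: 0.0
t: 2.6
tool_pos: [0.4494, -0.0541, 0.2318]
tcp_rot: [180.0, -0.1, -6.3]
wrist_force: [1.0, 0.1, 0.4]
finger_gap: 0.0855
grasp_force: 0.0
```

```bash
python3 -m creep '[[0.0854,0.0142,-0.0446,0,0,0,0],[0.0854,0.0142,-0.0446,0,0,0,0],[0.0854,0.0142,-0.0446,0,0,0,0],[0.0854,0.0142,-0.0446,0,0,0,0],[0.0854,0.0142,-0.0446,0,0,0,0],[0.0854,0,0,0.02,0,0,0],[0.0854,0,0,0.01,0,0,0],[0.0854,0,0,0,0,0,0]]'
python3 - <<'E'
from h import *
a=optics.snapshot("scene");save("pics/d.png",cv2.resize(a["image"][110:270,300:460],None,fx=3.7,fy=3.7,interpolation=cv2.INTER_CUBIC))
E
```

```text
t: 3.4
tool_pos: [0.5424, 0.1575, 0.1991]
tcp_rot: [179.9, 0.3, -6.3]
wrist_force: [-0.3, 0.7, 0.4]
finger_gap: 0.0853
grasp_force: 0.0
```

View pics/d.png

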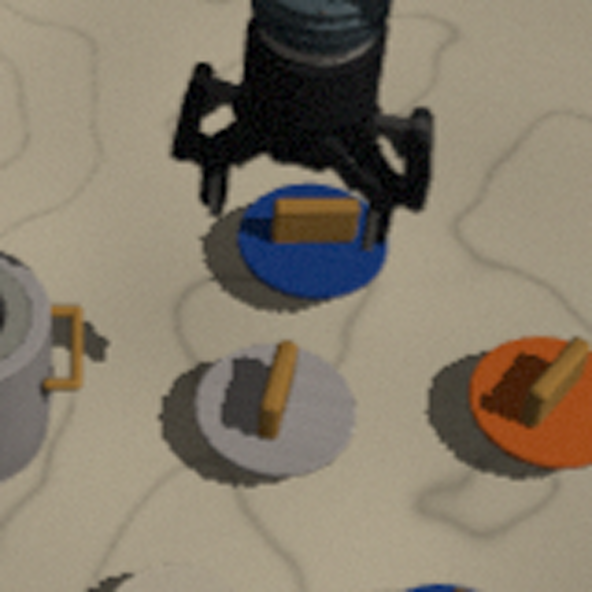

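```bash
python3 -m creep '[[0.0854,0.0015,-0.0015,0.04,0,0,0],[0.0854,0,0,0.04,0,0,0],[0.0854,0,0,0.04,0,0,0],[0.0854,0,0,0.025,0,0,0],[0.0854,0,0,0.012,0,0,0],[0.0854,0,0,0,0,0,0],[0.0854,0,0,0,0,0,0]]'
```

```text
t: 4.15
tool_pos: [0.547, 0.1589, 0.0461]
tcp_rot: [-180.0, -0.2, -6.3]
wrist_force: [-0.4, 0.3, 1.1]
finger_gap: 0.0854
grasp_force: 0.0
```

```bash
python3 -m creep '[[0.0854,-0.001,0,0.003,0,0,0],[0.03,0,0,0,0,0,0],[0.02,0,0,0,0,0,0],[0.0,0,0,0,0,0,0],[0.0,0,0,0,0,0,0],[0.0,0,0,0,0,0,0],[0.0,0,0,0,0,0,0],[0.0,0,0,0,0,0,0]]'; python3 -c "
from rig import status
s=status.get_state();print(s['wrist_force'],s['torque'],s['tool_pos'],s['tcp_rot'])"
```

```text
t: 4.95
tool_pos: [0.5446, 0.1594, 0.0414]
tcp_rot: [-180.0, -0.0, -6.3]
wrist_force: [0.1, -0.0, -0.4]
finger_gap: 0.0127
grasp_force: 61.8
[ 0.0986553  -0.03972718 -0.36090795] [ 0.04321247 -0.02473828  0.03328592] [0.54460659 0.15941943 0.04135194] [-1.79991026e+02 -8.70722554e-03 -6.27518267e+00]
```

```bash
python3 -m creep '[[0,0,0,-0.02,0,0,0],[0,0,0,-0.04,0,0,0],[0,0,0,-0.04,0,0,0],[0,0,0,-0.04,0,0,0],[0,0,0,-0.03,0,0,0],[0,0.0102,0.0405,0,0,0,0],[0,0.0102,0.0405,0,0,0,0],[0,0.0102,0.0405,0,0,0,0]]'
python3 -m creep '[[0,0.0102,0.0405,0,0,0,0],[0,0.0102,0.0405,0,0,0,0],[0,0,0,0,0,0,-3.6],[0,0,0,0,0,0,-3.7],[0,0,0,0,0,0,0],[0,0,0,0,0,0,0]]'
python3 - <<'E'
from h import *
a=optics.snapshot("scene");b=optics.snapshot("top")
x=cv2.resize(a["image"][115:245,225:355],(560,560),interpolation=cv2.INTER_CUBIC)
save("pics/e.png",x)
s=status.get_state();print(s)
E
```

```text
t: 5.75
tool_pos: [0.5611, 0.0341, 0.2107]
tcp_rot: [180.0, 0.1, -6.2]
wrist_force: [1.2, 0.5, -1.9]
finger_gap: 0.0131
grasp_force: 61.3
t: 6.35
tool_pos: [0.5726, -0.0474, 0.2106]
tcp_rot: [-180.0, 0.1, 1.0]
wrist_force: [0.2, 0.5, -2.4]
finger_gap: 0.0133
grasp_force: 61.2
{'t': 6.45, 'joint_positions': array([-1.60060426e+01,  5.17655607e+00,  1.01479854e+02, -2.41032161e-03,
        7.33829771e+01,  7.29954405e+01]), 'dq': array([ 0.19973335, -0.09975665, -0.28477166,  0.02374843, -0.01465517,
       -0.31542079]), 'tau': array([-1.47047807e-01, -3.71908307e+01, -3.32920110e+01, -5.35554456e-03,
        1.47034461e-03,  6.06442612e-03]), 'tool_pos': array([ 0.57285407, -0.04719805,  0.21092943]), 'tcp_rot': array([-1.79990689e+02,  3.83406706e-02,  9.99210070e-01]), 'wrist_force': array([ 0.67787898,  0.21961172, -3.6448949 ]), 'torque': array([0.00439804, 0.02694455, 0.04616126]), 'grasp_force': 61.18335485458374, 'finger_gap': 0.01265773172087062}
```

View pics/e.png

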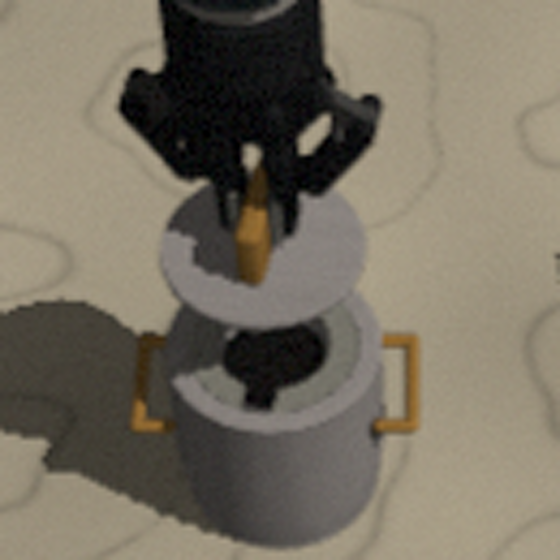

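The lid is held level over the mouth. In the crop its disc spans x 161–366 and the rim spans x 168–383. I'll measure the relative offset in the same camera.

Run:
```python
from h import *
a=optics.snapshot("scene")
f=lambda x,y,z:ray(a,225+(x+.5)/4.308-.5,115+(y+.5)/4.308-.5,z)
z=.0696+.132
print(f(263.5,252,z),f(275.5,344,.12))
# model rows/cols: predicted disc extents for lid at candidate, and rim
th=np.linspace(0,2*np.pi,200)
def ext(c,r,z):
    p=np.array([proj(a,np.array([c[0]+r*np.cos(t),c[1]+r*np.sin(t),z])) for t in th])
    q=(p-[225,115]+.5)*4.308-.5
    return np.round([q[:,0].min(),q[:,0].max(),q[:,1].min(),q[:,1].max()])
s=status.get_state();print(s["tool_pos"])
print("lid@tcp top",ext(s["tool_pos"],.054,s["tool_pos"][2]-.009),"under",ext(s["tool_pos"],.054,s["tool_pos"][2]-.015))
print("rim",ext((.5732,-.0475),.06,.12))
```

```text
[ 0.57641754 -0.04531376  0.2016    ] [ 0.57183875 -0.04455015  0.12      ]
[ 0.57290784 -0.04718869  0.21101586]
lid@tcp top [158. 365. 170. 326.] under [159. 366. 178. 334.]
rim [160. 379. 262. 433.]
```

```bash
python3 -m creep '[[0,0.0005,0,0.02,0,0,0],[0,0,0,0.02,0,0,0],[0,0,0,0.005,0,0,0],[0,0,0,0,0,0,0],[0,0,0,0,0,0,0]]'
python3 -m creep '[[0,0,0,0.002,0,0,0],[0,0,0,0.002,0,0,0],[0,0,0,0.002,0,0,0]]'
```

```text
t: 7.0
tool_pos: [0.5742, -0.0476, 0.1673]
tcp_rot: [180.0, -0.1, 1.0]
wrist_force: [-0.3, 0.4, -1.6]
finger_gap: 0.0129
grasp_force: 61.1
t: 7.3
tool_pos: [0.5739, -0.0476, 0.1607]
tcp_rot: [180.0, -0.1, 1.0]
wrist_force: [-0.7, -0.1, -3.1]
finger_gap: 0.0131
grasp_force: 61.1
```

```bash
python3 -m creep '[[0,0,0,0.0015,0,0,0],[0,0,0,0.0015,0,0,0],[0,0,0,0,0,0,0]]'
python3 -m creep '[[0,0,0,0.0015,0,0,0],[0,0,0,0.0015,0,0,0],[0,0,0,0,0,0,0]]'
```

```text
t: 7.6
tool_pos: [0.5734, -0.0475, 0.157]
tcp_rot: [-180.0, 0.0, 1.0]
wrist_force: [-0.4, -0.6, -3.2]
finger_gap: 0.0132
grasp_force: 61.1
t: 7.9
tool_pos: [0.5734, -0.0475, 0.154]
tcp_rot: [-180.0, 0.0, 1.0]
wrist_force: [0.2, -0.3, -3.3]
finger_gap: 0.0132
grasp_force: 61.2
```

```bash
python3 -m creep '[[0,0,0,0.001,0,0,0],[0,0,0,0.001,0,0,0],[0,0,0,0,0,0,0]]'
python3 -m creep '[[0,0,0,0.001,0,0,0],[0,0,0,0,0,0,0]]'
```

```text
t: 8.2
tool_pos: [0.5735, -0.0475, 0.1521]
tcp_rot: [-180.0, 0.0, 1.0]
wrist_force: [-0.6, -0.3, -2.2]
finger_gap: 0.013
grasp_force: 61.2
t: 8.4
tool_pos: [0.5735, -0.0475, 0.1511]
tcp_rot: [-180.0, 0.0, 1.0]
wrist_force: [0.4, -0.1, -3.9]
finger_gap: 0.0126
grasp_force: 61.2
```

```bash
python3 -m creep '[[0,0,0,0.001,0,0,0],[0,0,0,0.001,0,0,0],[0,0,0,0,0,0,0]]'
```

```text
t: 8.7
tool_pos: [0.5735, -0.0475, 0.1491]
tcp_rot: [-180.0, 0.0, 1.0]
wrist_force: [0.2, 0.1, -2.6]
finger_gap: 0.0131
grasp_force: 61.2
```

```bash
python3 -m creep '[[0,0,0,0.001,0,0,0],[0,0,0,0.001,0,0,0],[0,0,0,0.001,0,0,0],[0,0,0,0,0,0,0]]'
```

```text
t: 9.1
tool_pos: [0.5738, -0.0475, 0.1471]
tcp_rot: [180.0, -0.0, 1.0]
wrist_force: [-2.2, 0.3, 2.7]
finger_gap: 0.013
grasp_force: 62.1
```

```bash
python3 -m creep '[[0,0,0,0.001,0,0,0],[0,0,0,0.001,0,0,0],[0,0,0,0.001,0,0,0],[0,0,0,0.001,0,0,0],[0,0,0,0,0,0,0]]'
```

```text
t: 9.6
tool_pos: [0.5739, -0.0476, 0.1425]
tcp_rot: [180.0, -0.0, 1.0]
wrist_force: [-1.9, 0.8, 4.3]
finger_gap: 0.0133
grasp_force: 62.3
```

```bash
python3 -m creep '[[0,-0.0005,0,0.001,0,0,0],[0,0,0,0.001,0,0,0],[0,0,0,0.001,0,0,0],[0,0,0,0.001,0,0,0],[0,0,0,0,0,0,0]]'
```

```text
t: 10.1
tool_pos: [0.5738, -0.0476, 0.1388]
tcp_rot: [180.0, -0.1, 1.0]
wrist_force: [0.0, 2.0, 6.6]
finger_gap: 0.0132
grasp_force: 62.4
```

```bash
python3 -m creep '[[0,0,0,0.001,0,0,0],[0,0,0,0.0005,0,0,0],[0,0,0,0,0,0,0]]'
```

```text
t: 10.4
tool_pos: [0.5738, -0.0476, 0.1374]
tcp_rot: [180.0, -0.1, 1.0]
wrist_force: [-0.8, 0.8, 6.3]
finger_gap: 0.0126
grasp_force: 62.5
```

```bash
python3 -m creep '[[0,0,0,0.0007,0,0,0],[0,0,0,0,0,0,0],[0,0,0,0,0,0,3],[0,0,0,0,0,0,3],[0,0,0,0,0,0,0]]'; python3 -c "
from rig import status
s=status.get_state();print(s['wrist_force'],s['torque'])"
```

```text
t: 10.9
tool_pos: [0.5742, -0.0476, 0.1371]
tcp_rot: [180.0, -0.2, -5.0]
wrist_force: [0.9, 2.0, 6.3]
finger_gap: 0.0134
grasp_force: 62.5
[0.93883949 1.9968264  6.31922784] [ 0.19130967 -0.02093517 -0.06854454]
```

```bash
python3 -m creep '[[0,0,0,0,0,0,3],[0,0,0,0,0,0,3],[0,0,0,0,0,0,0]]'; python3 -c "
from rig import status
s=status.get_state();print(s['wrist_force'],s['torque'])"
```

```text
t: 11.2
tool_pos: [0.5743, -0.0475, 0.1371]
tcp_rot: [-180.0, -0.2, -11.0]
wrist_force: [1.0, 2.9, 7.0]
finger_gap: 0.0131
grasp_force: 62.6
[1.02319805 2.85432141 7.01739529] [ 0.26168556 -0.02336485 -0.0209969 ]
```

```bash
python3 -m creep '[[0,0,0,0,0,0,3],[0,0,0,0,0,0,3],[0,0,0,0,0,0,0]]'; python3 -c "
from rig import status
s=status.get_state();print(s['wrist_force'],s['torque'])"
```

```text
t: 11.5
tool_pos: [0.5742, -0.0475, 0.1371]
tcp_rot: [-179.9, -0.2, -17.0]
wrist_force: [-0.1, 2.2, 7.1]
finger_gap: 0.0133
grasp_force: 62.6
[-0.12103444  2.24579311  7.06379426] [ 0.28024685  0.05890527 -0.10933228]
```

```bash
python3 -m creep '[[0,0,-0.0003,0,0,0,4],[0,0,0,0,0,0,4],[0,0,0,0,0,0,4],[0,0,0,0,0,0,4],[0,0,0,0,0,0,0]]'; python3 -c "
from rig import status
s=status.get_state();print(s['wrist_force'],s['torque'])"
```

```text
t: 12.0
tool_pos: [0.5743, -0.0472, 0.1371]
tcp_rot: [-179.9, -0.1, -33.0]
wrist_force: [-0.2, 1.7, 7.6]
finger_gap: 0.013
grasp_force: 62.6
[-0.1619022   1.68750267  7.57593746] [ 0.29163876  0.03214113 -0.0941045 ]
```

```bash
python3 -m creep '[[0,0,0,0,0,0,4],[0,0,0,0,0,0,4],[0,0,0,0,0,0,4],[0,0,0,0,0,0,4],[0,0,0,0,0,0,0]]'; python3 -c "
from rig import status
s=status.get_state();print(s['wrist_force'],s['torque'])"
```

```text
t: 12.5
tool_pos: [0.5743, -0.0472, 0.1371]
tcp_rot: [-179.9, -0.1, -49.0]
wrist_force: [1.1, 2.1, 7.3]
finger_gap: 0.013
grasp_force: 62.6
[1.10181573 2.1422277  7.27991577] [ 0.36836385  0.01977209 -0.02698015]
```

```bash
python3 -m creep '[[0,0,0,0,0,0,2],[0,0,0,0,0,0,2],[0,0,0,0,0,0,2],[0,0,0,0,0,0,0]]'; python3 -c "
from rig import status
s=status.get_state();print(s['wrist_force'],s['torque'])"
```

```text
t: 12.9
tool_pos: [0.5744, -0.0471, 0.1371]
tcp_rot: [-179.8, -0.1, -55.0]
wrist_force: [0.2, 2.7, 6.7]
finger_gap: 0.0129
grasp_force: 62.6
[0.21580135 2.74143262 6.68692125] [0.40634578 0.01846878 0.03654865]
```

```bash
python3 -m creep '[[0,0,0,0,0,0,1],[0,0,0,0,0,0,1],[0,0,0,0,0,0,0]]'; python3 -c "
from rig import status
s=status.get_state();print(s['wrist_force'],s['torque'])"
```

```text
t: 13.2
tool_pos: [0.5743, -0.0471, 0.1371]
tcp_rot: [-179.9, -0.1, -57.0]
wrist_force: [0.3, 2.0, 6.6]
finger_gap: 0.0125
grasp_force: 62.5
[0.29552999 2.00275296 6.56540063] [ 0.41231195 -0.05719227  0.06055615]
```

```bash
python3 -m creep '[[0,0,0,0,0,0,0.7],[0,0,0,0,0,0,0.7],[0,0,0,0,0,0,0]]'; python3 -c "
from rig import status
s=status.get_state();print(s['wrist_force'],s['torque'])"
```

```text
t: 13.5
tool_pos: [0.5743, -0.0471, 0.1371]
tcp_rot: [-179.9, -0.1, -58.4]
wrist_force: [1.0, 1.8, 5.7]
finger_gap: 0.0131
grasp_force: 62.5
[1.01656892 1.83282189 5.73800743] [0.35569194 0.01838708 0.0682276 ]
```

```bash
python3 -m creep '[[0,0,0,0,0,0,0.7],[0,0,0,0,0,0,0.7],[0,0,0,0,0,0,0]]'; python3 -c "
from rig import status
s=status.get_state();print(s['wrist_force'],s['torque'])"
```

```text
t: 13.8
tool_pos: [0.5743, -0.0471, 0.137]
tcp_rot: [-179.8, -0.1, -59.7]
wrist_force: [1.6, 3.2, 6.3]
finger_gap: 0.0129
grasp_force: 62.5
[1.5665864  3.15074829 6.32962909] [ 0.37830851 -0.05958469  0.26094466]
```

```bash
python3 -m creep '[[0,0,0,0,0,0,0.7],[0,0,0,0,0,0,0]]'; python3 -c "
from rig import status
s=status.get_state();print(s['wrist_force'],s['torque'])"
```

```text
t: 14.0
tool_pos: [0.5743, -0.0471, 0.137]
tcp_rot: [-179.9, -0.1, -60.4]
wrist_force: [0.9, 3.2, 6.0]
finger_gap: 0.0131
grasp_force: 63.1
[0.90883214 3.24847972 6.02366393] [ 0.45085247 -0.08405791  0.73418627]
```

The stop is felt at about -60° (moment 0.73 N m). I'll ease back slightly, let the lid rise into the catch, and release.

```bash
python3 -m creep '[[0,0,0,0,0,0,-0.6],[0,0,0,-0.001,0,0,0],[0,0,0,-0.001,0,0,0],[0,0,0,-0.001,0,0,0],[0,0,0,-0.001,0,0,0],[0,0,0,0,0,0,0]]'; python3 -c "
from rig import status
s=status.get_state();print(s['wrist_force'],s['torque'])"
```

```text
t: 14.6
tool_pos: [0.5742, -0.0471, 0.1402]
tcp_rot: [-179.8, -0.1, -59.9]
wrist_force: [4.9, 2.5, 0.2]
finger_gap: 0.0129
grasp_force: 61.7
[4.91218253 2.50217335 0.18001514] [ 0.51591262 -0.78872902  0.33594955]
```

```bash
python3 -m creep '[[0.0854,0,0,0,0,0,0],[0.0854,0,0,0,0,0,0],[0.0854,0,0,0,0,0,0],[0.0854,0,0,0,0,0,0],[0.0854,0,0,0,0,0,0],[0.0854,0,0,0,0,0,0]]'
python3 -m creep '[[0.0854,0,0,-0.01,0,0,0],[0.0854,0,0,-0.03,0,0,0],[0.0854,0,0,-0.04,0,0,0],[0.0854,0,0,-0.04,0,0,0],[0.0854,0,0,-0.03,0,0,0],[0.0854,0,0,0,0,0,0]]'
python3 - <<'E'
from h import *
a=optics.snapshot("scene");b=optics.snapshot("top")
x=cv2.resize(a["image"][160:245,240:340],None,fx=5,fy=5,interpolation=cv2.INTER_CUBIC)
save("pics/f.png",x)
f=lambda p:np.round((p-[240,160]+.5)*5-.5)
th=np.linspace(0,2*np.pi,200)
for n,r,z in(("rim",.06,.12),("under6",.054,.126),("top6",.054,.132),("top3",.054,.129)):
    p=np.array([f(proj(a,np.array([.5742+r*np.cos(t),-.0471+.002+r*np.sin(t),z]))) for t in th])
    print(n,p.min(0),p.max(0))
E
```

```text
t: 15.2
tool_pos: [0.5731, -0.0473, 0.14]
tcp_rot: [180.0, 0.0, -59.9]
wrist_force: [-0.4, 0.2, -0.2]
finger_gap: 0.0858
grasp_force: 0.0
t: 15.8
tool_pos: [0.5757, -0.0479, 0.2972]
tcp_rot: [-179.5, -0.5, -59.9]
wrist_force: [-0.3, -0.2, -0.2]
finger_gap: 0.0854
grasp_force: 0.0
rim [115.  82.] [370. 280.]
under6 [127.  83.] [357. 262.]
top6 [126.  75.] [356. 254.]
top3 [126.  79.] [356. 258.]
```

View pics/f.png

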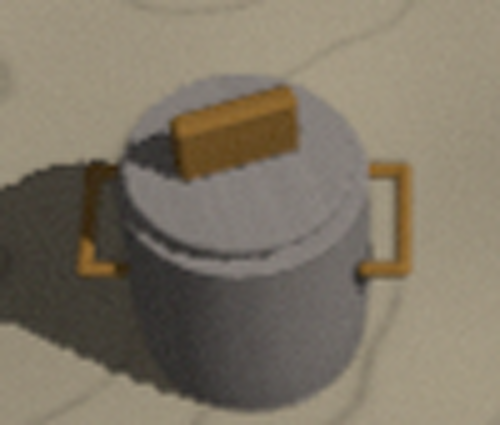

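Run:
```python
from h import *
a=optics.snapshot("scene")
k=8;x=cv2.resize(a["image"][168:225,255:330],None,fx=k,fy=k,interpolation=cv2.INTER_CUBIC)
f=lambda p:np.round((p-[255,168]+.5)*k-.5).astype(np.int32)
th=np.linspace(0,2*np.pi,200);y=x.copy()
for r,z,c in((.06,.12,(0,255,0)),(.054,.126,(255,0,0)),(.054,.132,(255,255,0))):
    p=np.array([f(proj(a,np.array([.5722+r*np.cos(t),-.0471+.003+r*np.sin(t),z]))) for t in th]);cv2.polylines(y,[p],True,c,1)
save("pics/g.png",y)
```

```text
(no output)
```

View pics/g.png

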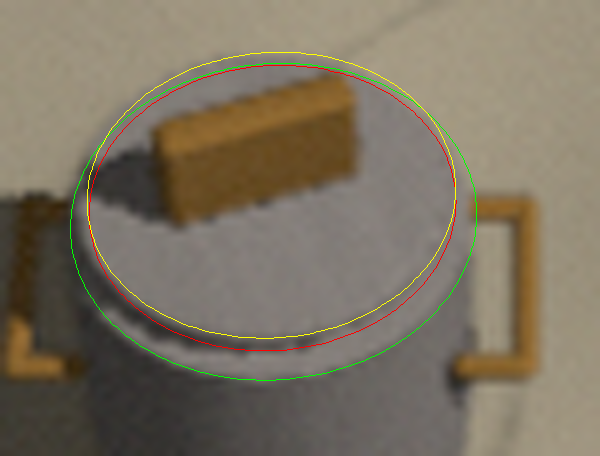

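The overlay of a level lid 6 mm above the rim matches the picture. The lid's top edge follows the yellow ellipse and the rim follows the green. The bar is turned to about -60°, and the gripper is clear.

```bash
python3 -c "
from rig import ticket
print(ticket.hand_in())"
```

```text
the job is handed in; nothing more can be done
None
```

I handed the job in with the lid seated in the slots, turned clockwise to the stop and let go; in the last picture it sits level about 6 mm above the rim, which fits the catch. The hand-in returned no verdict.

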